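# Open the burn-in oven's high flap with the hook pole

### The arm

A 6-joint arm with a two-finger parallel gripper is mounted at the origin on the work surface. World frame = base frame: x ahead of the robot, y to its left, z up, the work surface at z = 0. Lengths are in m, angles in rad, forces in N, time in s.
With the tool pointing down it reaches from about 0.25 to 0.725 m from the base axis. Payload 4 kg.
Tool frame: the origin (TCP) lies at the very end of the fingers, on their centre line; the grasp point (between the pads) lies 19 mm behind it (manip.grasp_offset is the z of the grasp point in the tool frame, in m); z points along the fingers, y is the line along which they close (so a half turn about z gives the same grasp; the last joint's range is limited). The gripper opens to 85 mm and grips with 20 to 120 N. Pads are 22 mm wide; open, the fingers measure 114 mm over their backs; the gripper's body (76 mm by 85 mm) begins 54 mm behind the grasp point. The pads swing forward as they close: fully open they stand 13 mm farther back than shut.
Start: joints at [-1.23, 0.241, 0.005, 1.335, 0, 1.571], TCP at [0.167, -0.471, 0.21] pointing down, gripper open.
Joint ranges: [-2.72, 2.72], [-1.05, 1.87], [-1.09, 1.28], [-1.99, 2.15], [-1.42, 1.44], [-3.14, 3.14]. Speed limits (rad/s): [2.79, 2.79, 3.14, 3.14, 3.14, 3.14].

### API

Orientations are given as a unit quaternion [x, y, z, w].
In Python, from cell import sensors, grab_frame, workorder, find_in, spot_point, manip gives the robot as it stands.
- The arm moves only by the tool carry_out, never from a script. Its argument "moves" is a list of rows, each a list of 5 numbers: the shift along the tool's x, y, z in units of 20 mm (1.0 is 20 mm), then the turn about the tool's z in units of 360 degrees (1.0 is 360 degrees), then the opening, from -1 (shut) to 1 (fully open). A call has 1 to 5 rows; each row shifts and turns the commanded pose from where the row before left it, along the tool's axes as they then stand; what a row does not reach is not made up. A row lasts 1/10 s, in which the tool goes at most 50 mm and 8.59 degrees, less where a joint would pass 70% of its speed; a pose out of reach is approached as far as the arm can. A call with a number of a shift or a turn outside -1 to 1 is refused whole. A call with a gripper value outside its range is refused whole. The fingers move at their own pace and stop on an object; "newtons" is the grip in N (left out, the last holds). Time passes only in rows, so rows that do not move let the fingers close. It gives the time, the measured TCP pose, the force, the opening and the grip force at its end, in the units of the state.
- sensors.observe(): the state, without advancing time (a new reading comes with each control period).
- grab_frame(name): name is "scene" or "side" or "wrist"; returns a dict with "image" (480x640x3 uint8, red, green, blue), "z_map" (480x640 float32, m along the optical axis (not along the pixel's ray), 0 where there is no reading), "fx", "fy", "cx", "cy" (pixels), "position" and "attitude" of the camera in the world. Camera axes: x right, y up, looking along -z (the intrinsics and any distortion apply to the point x, -y, -z); pixel columns grow to the right and rows downward; lengths in m; the calibration is good to about 2 mm. A picture is of the moment at which its call begins.
- workorder.job_done(): hands the job in; it is judged then, once.
Trained networks look in a picture, given as the dict that the camera call returned (one of the last four; its "shot" number tells which), for a name from the list of things; names that differ only in an ending like _2 or _b are one class to them, and where a whole thing is asked for, a point or a joint stands for the part that bears it (a point fixed in the world has none). Each returns a list of dicts, best first, with "p" (0 to 1); they miss things now and then, are a little off and sometimes report something else, mostly with a low value. They report only what shows in the picture. A call takes as long as a camera call.
- find_in(picture, target): "centre" ([x, y, z] in m, in the coordinates of the camera as it stood for that picture, good to about 4 mm: the middle of the surface that is visible of it).
- spot_point(picture, target): "centre" ([x, y, z] in m, in the coordinates of the camera as it stood for that picture, good to about 4 mm: a listed point, or the origin of a listed thing).
The state is a dict: "t": time; "joints": joint angles; "dq": joint speeds; "effort": joint torques, N m; "position": TCP position; "eef_rot": TCP orientation; "contact_force": force on the tool from outside, world axes, zero at the start; "moment": the same for the moment, N m; "finger_gap": opening from 0.0 (shut) to 1.0 (fully open); "finger_force": force on a finger pad.
Only numpy, scipy, OpenCV 4.12 (cv2) and the standard library are available. Lean on these libraries where they do the work, as an engineer would, in place of code of your own. Each camera call takes 0.05 s, during which the arm holds its last target. There are 200 camera calls.

### The job

Take the orange hook pole from its yellow hanger, reach in under the oven's clear visor and hook it through the red pull eye on the flap, and swing the flap gently all the way down. The oven is hot: only the pole may touch the flap. Then unhook and hang the pole back upright in the hanger, and leave everything else on the bench where it is.

Things in the scene. Friction and masses are not known exactly. Their poses are not given: they have to be found in the camera images.
- flap (a joint): Angle of the oven's flap: 0 = closed (upright), grows as its top edge swings out and down; stop at 1.5 (about level, fully down). A stiff hinge (some 2 N at the eye) keeps it wherever it is left; it may start a little ajar.
- hinge (a point): Mid-point of the flap's hinge line, on the front face of the fixed oven (white and blue, 300 wide, 240 deep, 294 high; a grey meter on top, set back 105), 90 mm above the table. x points into the oven, y along the hinge, z up; the oven's front looks to -x. Does not move with the flap. The steel flap is 250 wide, 14 thick (x -14..0 when closed) and 115 high from the hinge up.
- flap_edge (a point): Middle of the flap's top edge, moves with the flap; axes as hinge when closed. The pull eye, a red ring (26 mm inside, 38 outside, its hole running along y), has its centre 13 mm to -x and 12 mm to +z of here. It is clamped stiffly on the flap's slotted rail anywhere from y -46 to +46 mm: this is not reported, see it or feel for it. Nothing else stands at that height.
- visor (a point): Middle of the lower front edge of the clear, yellow-edged visor fixed over the flap: 280 wide, 6 thick, 282 mm above the table, 45 to 47 mm out from the oven's front. It is in the way of a pole held upright at the eye; one leaning back some 35 degrees from the oven (handle away from it) passes. Axes as hinge.
- pole_grip (a point): Centre of the pole's orange handle (30 x 22 x 92 mm, 22 along y: grip across y). z runs up the pole, away from the hook. The steel shaft, 7 mm thick, ends 147 mm below this point; there a 7 mm finger runs 28 mm sideways to +y, with a short tip turned up (to y +34, 10 mm above the finger's axis).
- pole_collar (a point): Centre of the underside of the pole's black collar (32 mm across, 6 thick), 52 mm below pole_grip, same axes. Whole pole about 0.14 kg.
- hanger_seat (a point): Centre of the hanger's slot, at the top of its yellow fork, 140 mm above the table: the pole's collar rests here. The slot is 14 mm wide, 8 mm thick, its tines are 14 mm wide each and end 25 mm to -x; it is open to -x, with the post 40 mm to +x. Nothing stands above the fork. Fixed stand.
- board_rack: Bystander: black rack of green circuit boards, 150 x 90 x 66 mm, origin under its centre.
- spool: Bystander: solder spool, 48 across, 38 high, origin under its centre.
- flux: Bystander: small flux bottle, 36 across, 90 high, origin under its centre.
- driver: Bystander: screwdriver lying on the bench, blue handle.
- cup: Bystander: blue mug, 70 across, 80 high, origin under its centre.
- meter: Bystander: yellow hand multimeter, lying, 140 x 75 x 30 mm, origin under its centre.
- pole: The whole pole, origin as point pole_collar.

How it is judged:
By the outcome, as a careful person would: the job done as asked, in the order asked, and still so for the second after the job is handed in, with the robot touching nothing.
It also fails if it takes over 64 s, if anything falls off the work surface, if the arm or the gripper's body presses on something with over 40 N, if the wrist force passes 120 N, or if a joint passes its speed limit or range.

## Working session

There is one attempt and no reset: what is moved stays moved. The work goes in short steps, Python scripts to look and compute and a tool call to move; the robot and the scene stay as the last step left them, time stands still between calls to the robot, and variables do not carry over. Pictures are saved under pics/ and viewed, at most 13 in all, crops included, and the job is handed in when it is done.

Besides the shell and the picture viewer there is one more tool, called after ">>>" as name([rows], argument=value, ...), one row to a line, values as JSON. carry_out: Moves the arm, as the interface text tells. Shifts and turns lie within -1 to 1; 1 stands for 20 mm of shift or 360 degrees of turn. Its arguments: {"type":"object","properties":{"moves":{"type":"array","items":{"type":"array","items":{"type":"number"}}},"newtons":{"type":"number"}},"required":["moves"]}

```bash
ls; mkdir -p pics; cat > h.py <<'E'
import numpy as np, cv2
from scipy.spatial.transform import Rotation as R
from cell import sensors, grab_frame, workorder, find_in, spot_point, manip
def w(f,c):
    a=np.array(f["attitude"]); M=a if a.shape==(3,3) else R.from_quat(a).as_matrix()
    return M@np.array(c)+np.array(f["position"])
def px(f,u,v,d=None):
    d=f["z_map"][v,u] if d is None else d
    return w(f,[(u-f["cx"])/f["fx"]*d,-(v-f["cy"])/f["fy"]*d,-d])
def save(f,n): cv2.imwrite(f"pics/{n}.png",cv2.cvtColor(f["image"],cv2.COLOR_RGB2BGR))
E
python3 - <<'E'
from h import *
np.set_printoptions(precision=4,suppress=True)
s=sensors.observe();print(s["t"],s["position"],s["eef_rot"],s["finger_gap"],manip.grasp_offset)
for n in ["scene","side"]:
    f=grab_frame(n);save(f,n+"0");print(n,f["position"],f["attitude"],f["fx"],[k for k in f])
    for t in ["hinge","flap_edge","visor","pole_grip","pole_collar","hanger_seat","board_rack","spool","flux","driver","cup","meter"]:
        r=spot_point(f,t)
        print(t,[(round(q["p"],2),w(f,q["centre"]).round(4)) for q in r[:2]], [k for k in r[0]] if r else "")
E
```

```text
pics
0.0 [ 0.1669 -0.4706  0.209 ] [ 0.9855  0.1696 -0.0002 -0.0011] 1.0024075785892064 -0.0187
scene [1.4793 0.1571 0.8201] [0.32   0.3462 0.6544 0.5912] 521.8975591685092 ['image', 'z_map', 'fx', 'fy', 'cx', 'cy', 'position', 'attitude', 'shot']
hinge [(0.95, array([ 0.5397, -0.2803,  0.0879])), (0.45, array([ 0.7485, -0.0476,  0.001 ]))] ['centre', 'p']
flap_edge [(0.9, array([ 0.5433, -0.2646,  0.2001]))] ['centre', 'p']
visor [(0.87, array([ 0.5566, -0.2325,  0.2808]))] ['centre', 'p']
pole_grip [(0.87, array([0.5131, 0.1545, 0.1938])), (0.39, array([0.5126, 0.1628, 0.1402]))] ['centre', 'p']
pole_collar [(0.63, array([ 0.7494, -0.0482, -0.0052])), (0.6, array([0.511 , 0.158 , 0.1386]))] ['centre', 'p']
hanger_seat [(0.8, array([0.5113, 0.1587, 0.1368]))] ['centre', 'p']
board_rack [(0.73, array([ 0.7355,  0.1396, -0.0022]))] ['centre', 'p']
spool [(0.49, array([0.3378, 0.2985, 0.0007]))] ['centre', 'p']
flux [(0.79, array([ 0.7075,  0.3129, -0.0001]))] ['centre', 'p']
driver [(0.82, array([ 0.5192, -0.0241,  0.0017]))] ['centre', 'p']
cup [(0.96, array([ 0.7501, -0.0454, -0.002
[... 520 characters left out ...]
2, 0.1582, 0.1385])), (0.57, array([0.5144, 0.1577, 0.1934]))] ['centre', 'p']
pole_collar [(0.77, array([0.5149, 0.1593, 0.1382]))] ['centre', 'p']
hanger_seat [(0.68, array([0.5118, 0.1595, 0.1393]))] ['centre', 'p']
board_rack [(0.58, array([0.7422, 0.1419, 0.0002]))] ['centre', 'p']
spool [(0.63, array([ 0.3368,  0.302 , -0.0028]))] ['centre', 'p']
flux [(0.8, array([0.7076, 0.308 , 0.0043]))] ['centre', 'p']
driver [(0.8, array([ 0.5214, -0.021 ,  0.0011])), (0.38, array([0.5116, 0.158 , 0.1413]))] ['centre', 'p']
cup [(0.82, array([ 0.7423, -0.0453,  0.0014])), (0.43, array([ 0.5195, -0.0212, -0.0002]))] ['centre', 'p']
meter [(0.62, array([ 0.6361,  0.404 , -0.002 ]))] ['centre', 'p']
```

View pics/scene0.png

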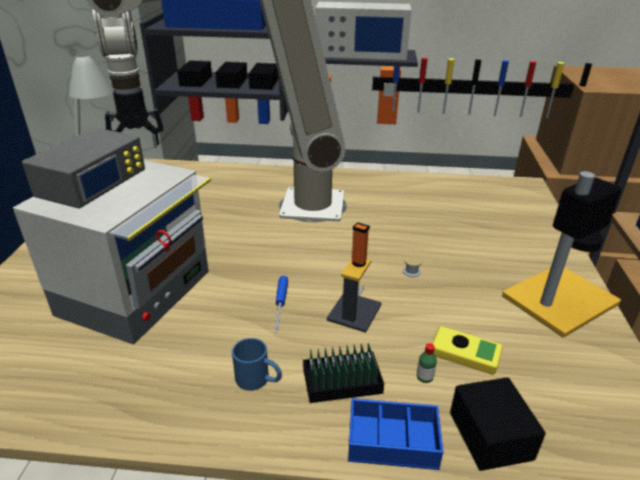

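View pics/side0.png

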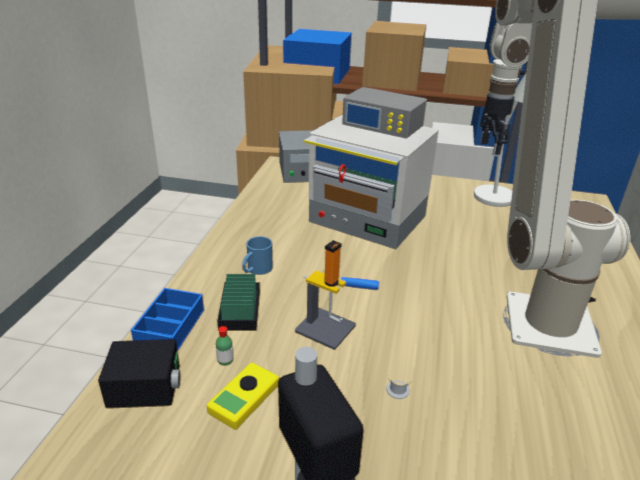

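The scene view shows the oven at left with a red eye at (163,239), the visor's yellow edge from (118,233) to (210,180), and the pole in its hanger at (360,245). The side view shows the eye at (342,172) and the pole and fork at (332,265). The network points agree with both pictures. Next I measure yaws, eye and hook direction.

```bash
python3 - <<'E'
from h import *
np.set_printoptions(precision=4,suppress=True)
def cloud(f):
    v,u=np.mgrid[0:480,0:640]; d=f["z_map"]
    c=np.stack([(u-f["cx"])/f["fx"]*d,-(v-f["cy"])/f["fy"]*d,-d],-1)
    return c@R.from_quat(f["attitude"]).as_matrix().T+np.array(f["position"])
def pca(P):
    m=P.mean(0); U,S,V=np.linalg.svd(P-m,full_matrices=False); return m,V,S/np.sqrt(len(P))
for n in ["scene","side"]:
    f=grab_frame(n);P=cloud(f);hsv=cv2.cvtColor(f["image"],cv2.COLOR_RGB2HSV);h,s,vv=[hsv[...,i].astype(int) for i in range(3)]
    ok=f["z_map"]>0
    def rep(nm,m,c,r,zr):
        q=m&ok&(np.linalg.norm(P[...,:2]-c,axis=-1)<r)&(P[...,2]>zr[0])&(P[...,2]<zr[1])
        X=P[q]; 
        if len(X)<4: print(n,nm,len(X));return
        mm,V,S=pca(X); v,u=np.nonzero(q)
        print(n,nm,len(X),"mean",mm,"min",X.min(0),"max",X.max(0),"ax",V[0],"yaw",np.degrees(np.arctan2(V[0][1],V[0][0])).round(1),"sd",S,"px",u.mean().round(1),v.mean().round(1))
        return X
    yel=(h>18)&(h<33)&(s>170)&(vv>100)
    red=((h<5)|(h>174))&(s>170)&(vv>100)
    org=(h>=5)&(h<15)&(s>170)
    rep("visor",yel,[.555,-.235],.2,[.25,.31])
    rep("fork",yel,[.513,.158],.09,[.12,.15])
    rep("eye",red,[.56,-.24],.15,[.18,.26])
    rep("handle",org,[.513,.158],.06,[.14,.26])
    rep("post",(vv<90)&(s<90),[.513,.158],.09,[.03,.13])
    rep("shaft",(vv>100)&(s<60),[.513,.158],.06,[.03,.135])
    rep("oventop",ok,[.50,-.38],.15,[.285,.300])
    big=cv2.resize(f["image"][(130 if n=="side" else 170):(200 if n=="side" else 290),(300 if n=="side" else 100):(400 if n=="side" else 220)],None,fx=4,fy=4,interpolation=cv2.INTER_CUBIC)
    b2=cv2.resize(f["image"][(230 if n=="side" else 215):(345 if n=="side" else 330),(290 if n=="side" else 310):(390 if n=="side" else 410)],None,fx=4,fy=4,interpolation=cv2.INTER_CUBIC)
    H=max(big.shape[0],b2.shape[0]);o=np.zeros((H,big.shape[1]+b2.shape[1],3),np.uint8);o[:big.shape[0],:big.shape[1]]=big;o[:b2.shape[0],big.shape[1]:]=b2
    if n=="scene": o1=o
    else: o2=o
o=np.zeros((o1.shape[0]+o2.shape[0],max(o1.shape[1],o2.shape[1]),3),np.uint8)
o[:o1.shape[0],:o1.shape[1]]=o1;o[o1.shape[0]:,:o2.shape[1]]=o2
o=cv2.resize(o,(800*o.shape[1]//max(o.shape[1],o.shape[0]*4//3),0) if 0 else None,fx=(k:=min(800/o.shape[1],600/o.shape[0])),fy=k)
cv2.imwrite("pics/crop1.png",o[...,::-1])
E
```

```text
scene visor 54 mean [ 0.5918 -0.2468  0.284 ] min [ 0.4487 -0.276   0.2814] max [ 0.6841 -0.2001  0.287 ] ax [ 0.9525 -0.3044  0.0013] yaw -17.7 sd [0.0643 0.0013 0.0004] px 160.0 215.5
scene fork 281 mean [0.5417 0.1528 0.1389] min [0.4945 0.1254 0.1318] max [0.5707 0.1837 0.1434] ax [ 0.8301 -0.5572 -0.023 ] yaw -33.9 sd [0.0194 0.0115 0.0018] px 354.8 270.6
scene eye 45 mean [ 0.5729 -0.2601  0.2193] min [ 0.5661 -0.2746  0.1978] max [ 0.5784 -0.2464  0.2332] ax [ 0.0347 -0.0056 -0.9994] yaw -9.2 sd [0.0141 0.0073 0.002 ] px 162.8 236.3
scene handle 438 mean [0.5215 0.1598 0.1901] min [0.5109 0.1446 0.1431] max [0.5296 0.1742 0.2391] ax [ 0.0009 -0.0042 -1.    ] yaw -77.4 sd [0.0255 0.0084 0.0035] px 359.5 246.4
scene post 483 mean [0.5612 0.1445 0.0789] min [0.5124 0.1274 0.0302] max [0.57   0.1614 0.1294] ax [-0.0379 -0.0063 -0.9993] yaw -170.6 sd [0.0281 0.0093 0.0073] px 349.5 296.9
scene shaft 26 mean [0.4938 0.1685 0.0485] min [0.4806 0.1631 0.0434] max [0.5073 0.1745 0.0551] ax [ 0.9238 -0.3536 -0.1467] yaw -20.9 sd [0.0084 0.002  0.0018] px 360.3 289.8
scene oventop 4420 m
[... 733 characters left out ...]
n [0.5097 0.1698 0.1907] min [0.4988 0.1554 0.1466] max [0.5261 0.1817 0.2333] ax [ 0.0224  0.008  -0.9997] yaw 19.7 sd [0.0252 0.0091 0.0044] px 332.5 265.6
side post 320 mean [0.5556 0.154  0.0751] min [0.5451 0.1335 0.0301] max [0.568  0.1659 0.1262] ax [-0.0364 -0.0661 -0.9972] yaw -118.9 sd [0.0268 0.0085 0.0033] px 312.2 300.6
side shaft 135 mean [0.5144 0.1631 0.0722] min [0.4812 0.1323 0.0419] max [0.5686 0.1763 0.1162] ax [-0.6618  0.1699 -0.7302] yaw 165.6 sd [0.0288 0.0157 0.0048] px 329.0 307.1
side oventop 2154 mean [ 0.5038 -0.3265  0.2925] min [ 0.3504 -0.4705  0.285 ] max [ 0.649  -0.2317  0.2999] ax [-0.9979  0.0639  0.0032] yaw 176.3 sd [0.0806 0.0511 0.0023] px 372.1 139.0
```

View pics/crop1.png

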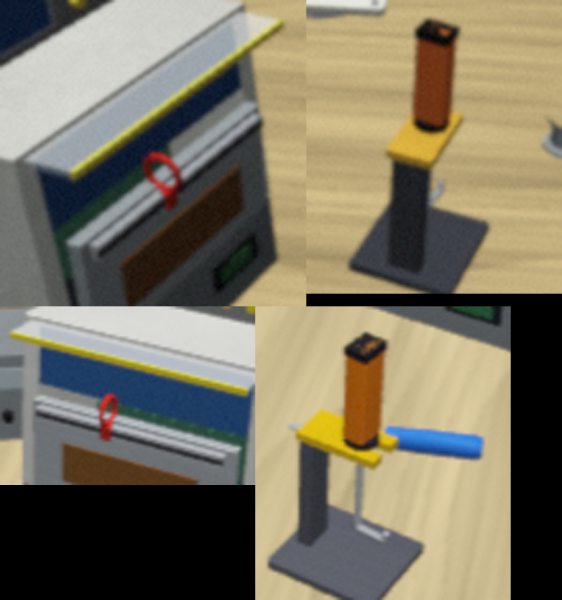

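The crop shows the eye ring set right of mid-rail with the flap slightly ajar. The pole hangs with its finger pointing out along the open slot (−x of the hanger). Since moves only yaw the tool, I'll lean the pole in the grip by pushing the shaft against the outside of a fork tine. I measure the hanger yaw once more before grasping.

```bash
cat >> h.py <<'E'
def cloud(f):
    v,u=np.mgrid[0:480,0:640]; d=f["z_map"]
    c=np.stack([(u-f["cx"])/f["fx"]*d,-(v-f["cy"])/f["fy"]*d,-d],-1)
    return c@R.from_quat(f["attitude"]).as_matrix().T+np.array(f["position"])
def pts(f,lo,hi,c,r,zr):
    P=cloud(f);hsv=cv2.cvtColor(f["image"],cv2.COLOR_RGB2HSV)
    q=(cv2.inRange(hsv,lo,hi)>0)&(f["z_map"]>0)&(np.linalg.norm(P[...,:2]-c,axis=-1)<r)&(P[...,2]>zr[0])&(P[...,2]<zr[1])
    return P[q]
def delta(target,yaw=None):
    "tool-axis shift (units of 20mm) from measured TCP to target TCP, and turn units"
    s=sensors.observe();M=R.from_quat(s["eef_rot"]).as_matrix();p=np.array(s["position"])
    y=np.degrees(np.arctan2(M[1,0],M[0,0]))
    print("tcp",p.round(4),"yaw",y.round(1),"t",s["t"],"units",(M.T@(np.array(target)-p)/.02).round(2), "turn",None if yaw is None else round(-((yaw-y+180)%360-180)/360,4),"F",np.round(s["contact_force"],1),"j",np.round(s["joints"],2))
E
python3 - <<'E'
from h import *
A=[];B=[]
for n in ["scene","side"]:
    f=grab_frame(n)
    X=pts(f,(18,170,100),(33,255,255),[.513,.158],.09,[.136,.147]);A.append(X)
    Y=pts(f,(0,0,0),(179,120,95),[.52,.158],.13,[.004,.014]);B.append(Y)
    F=pts(f,(0,0,100),(179,60,255),[.49,.17],.05,[.035,.06]);print(n,F[:,:2].round(3)[::4].tolist())
for nm,L in (("fork",A),("base",B)):
    for X in L+[np.vstack(L)]:
        if len(X)>5: r=cv2.minAreaRect((X[:,:2]*1000).astype(np.float32));print(nm,len(X),r)
# oven front: visor edge fit
h=pts(grab_frame("side"),(5,170,60),(15,255,255),[.513,.158],.06,[.15,.23])
print(cv2.minAreaRect((h[:,:2]*1000).astype(np.float32)))
delta([.513,.159,.192-.019+.10],-110)
E
```

```text
scene [[0.484, 0.172], [0.487, 0.174], [0.489, 0.17], [0.493, 0.17], [0.496, 0.168], [0.5, 0.168], [0.502, 0.166]]
side [[0.514, 0.161], [0.511, 0.164], [0.51, 0.16], [0.514, 0.163], [0.504, 0.164], [0.506, 0.164], [0.508, 0.169], [0.498, 0.169], [0.503, 0.166], [0.493, 0.171], [0.484, 0.175], [0.493, 0.172], [0.484, 0.175], [0.486, 0.173]]
fork 258 ((528.7185668945312, 154.847412109375), (39.68128204345703, 77.90621185302734), 70.30726623535156)
fork 294 ((525.8247680664062, 157.6239013671875), (43.806217193603516, 79.95965576171875), 69.92647552490234)
fork 552 ((527.0535278320312, 157.17489624023438), (43.806217193603516, 82.57611846923828), 69.92647552490234)
base 866 ((523.58349609375, 157.32330322265625), (97.26798248291016, 111.29458618164062), 70.77741241455078)
base 118 ((522.4597778320312, 163.50808715820312), (93.64315795898438, 108.71674346923828), 70.36909484863281)
base 984 ((523.0971069335938, 159.12913513183594), (100.59870147705078, 113.32902526855469), 69.92578125)
((508.4884033203125, 169.46194458007812), (32.79871368408203, 20.247787475585938), 30.28013038635254)
tcp [ 0.1671 -0.4712  0.2099] yaw 19.5 t 1.55 units [ 26.83 -23.92  -3.16] turn 0.3598 F [ 0.1 -0.4 -0. ] j [-1.23  0.24  0.    1.34 -0.    1.57]
```

>>> carry_out([
  [0,0,-0.9,-0.02,1],
  [0,0,-0.9,-0.02,1],
  [0,0,-0.9,-0.02,1],
  [0,0,-0.5,-0.02,1],
  [0,0,0,-0.02,1],
], newtons=40)

```text
t: 2.05
position: [0.1674, -0.4722, 0.2758]
eef_rot: [0.884, 0.468, -0.0, 0.002]
contact_force: [0.2, 0.4, -1.5]
finger_gap: 1.0
finger_force: 0.0
```

>>> carry_out([
  [0,0,0,-0.02,1],
  [0,0,0,-0.02,1],
  [1,0,0,0,1],
  [1,0,0,0,1],
  [1,0,0,0,1],
])

```text
t: 2.55
position: [0.1878, -0.4143, 0.2738]
eef_rot: [0.82, 0.573, 0.0, -0.0]
contact_force: [-0.5, -0.9, 0.2]
finger_gap: 0.998
finger_force: 0.0
```

>>> carry_out([
  [1,0,0,0,1],
  [1,0,0,0,1],
  [1,0,0,0,1],
  [1,0,0,0,1],
  [1,0,0,0,1],
])

```text
t: 3.05
position: [0.2222, -0.3202, 0.274]
eef_rot: [0.82, 0.573, 0.0, 0.0]
contact_force: [0.3, -0.4, 0.3]
finger_gap: 0.997
finger_force: 0.0
```

>>> carry_out([
  [1,0,0,0,1],
  [1,0,0,0,1],
  [1,0,0,0,1],
  [1,0,0,0,1],
  [1,0,0,0,1],
])

```text
t: 3.55
position: [0.2565, -0.2263, 0.274]
eef_rot: [0.82, 0.573, 0.0, 0.0]
contact_force: [0.9, 0.5, 0.2]
finger_gap: 1.001
finger_force: 0.0
```

>>> carry_out([
  [1,0,0,0,1],
  [1,0,0,0,1],
  [1,0,0,0,1],
  [1,0,0,0,1],
  [1,0,0,0,1],
])

```text
t: 4.05
position: [0.2909, -0.1323, 0.2741]
eef_rot: [0.82, 0.573, 0.0, 0.0]
contact_force: [1.1, -0.0, -0.1]
finger_gap: 0.998
finger_force: 0.0
```

>>> carry_out([
  [1,0,0,0,1],
  [1,0,0,0,1],
  [1,0,0,0,1],
  [1,0,0,0,1],
  [1,0.2,0,0,1],
])

```text
t: 4.55
position: [0.3287, -0.0397, 0.2741]
eef_rot: [0.819, 0.573, 0.0, 0.0]
contact_force: [1.0, -0.4, 0.4]
finger_gap: 0.999
finger_force: 0.0
```

>>> carry_out([
  [1,0.6,0,0,1],
  [1,0.6,0,0,1],
  [1,0.6,0,0,1],
  [1,0.6,0,0,1],
  [1,0.6,0,0,1],
])

```text
t: 5.05
position: [0.4201, 0.0335, 0.274]
eef_rot: [0.819, 0.573, 0.0, 0.0]
contact_force: [-0.7, -0.5, -0.4]
finger_gap: 1.001
finger_force: 0.0
```

```bash
python3 - <<'E'
from h import *
delta([.5125,.160,.192-.019],70)
f=grab_frame("wrist")
for t in ["pole_grip","pole_collar","hanger_seat"]:
    print(t,[(round(q["p"],2),w(f,q["centre"]).round(4)) for q in spot_point(f,t)[:2]])
E
```

```text
tcp [0.4201 0.0335 0.274 ] yaw 69.9 t 5.05 units [7.53 2.17 5.05] turn -0.0002 F [-0.7 -0.5 -0.4] j [ 0.08  0.06 -0.04  1.47 -0.    2.  ]
pole_grip [(0.8, array([0.5139, 0.1587, 0.1909]))]
pole_collar [(0.77, array([0.5126, 0.1612, 0.1396]))]
hanger_seat []
```

>>> carry_out([
  [1,0.5,0,0,1],
  [1,0.5,0,0,1],
  [1,0.5,0,0,1],
  [1,0.5,0,0,1],
  [1,0.2,0,0,1],
])

```text
t: 5.75
position: [0.4953, 0.1111, 0.2741]
eef_rot: [0.82, 0.572, -0.0, 0.0]
contact_force: [-0.3, -0.0, 0.5]
finger_gap: 0.998
finger_force: 0.0
```

>>> carry_out([
  [1,0,0,0,1],
  [1,0,0,0,1],
  [0.5,0,0,0,1],
  [0,0,0.5,0,1],
  [0,0,0.5,0,1],
])

```text
t: 6.25
position: [0.5119, 0.1578, 0.2533]
eef_rot: [0.82, 0.573, -0.0, 0.0]
contact_force: [-0.2, -0.6, 0.2]
finger_gap: 0.997
finger_force: 0.0
```

```bash
python3 - <<'E'
from h import *
delta([.5130,.160,.192-.019],70)
f=grab_frame("wrist");save(f,"wr1")
for t in ["pole_grip","pole_collar","hanger_seat"]:
    print(t,[(round(q["p"],2),w(f,q["centre"]).round(4)) for q in spot_point(f,t)[:2]])
E
```

```text
tcp [0.5119 0.1578 0.2533] yaw 69.9 t 6.25 units [0.12 0.01 4.02] turn -0.0003 F [-0.2 -0.6  0.2] j [ 0.3   0.3   0.2   1.47 -0.    2.22]
pole_grip [(0.84, array([0.5132, 0.1607, 0.1914]))]
pole_collar [(0.96, array([0.5107, 0.1609, 0.142 ]))]
hanger_seat []
```

View pics/wr1.png

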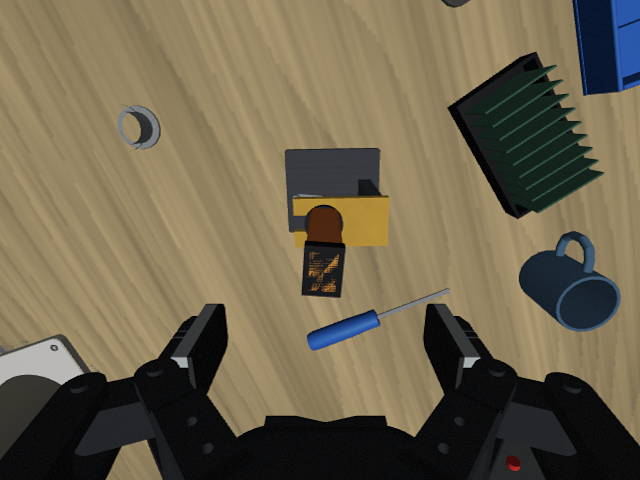

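The wrist view shows the handle top at (323,270), centred between the fingers at (200,340) and (450,340) and square to them.

>>> carry_out([
  [0.1,0,1,0,1],
  [0,0,1,0,1],
  [0,0,1,0,1],
  [0,0,1,0,1],
  [0,0,0,0,-1],
], newtons=30)

```text
t: 6.95
position: [0.511, 0.1593, 0.1715]
eef_rot: [0.82, 0.573, -0.003, -0.001]
contact_force: [0.1, -0.1, 0.3]
finger_gap: 0.864
finger_force: 0.0
```

>>> carry_out([
  [0,0,0,0,-1],
  [0,0,0,0,-1],
  [0,0,0,0,-1],
  [0,0,0,0,-1],
  [0,0,0,0,-1],
])

```text
t: 7.45
position: [0.5135, 0.1606, 0.1751]
eef_rot: [0.819, 0.573, 0.001, 0.0]
contact_force: [-1.1, 0.6, 4.4]
finger_gap: 0.253
finger_force: 34.9
```

```bash
python3 - <<'E'
from h import *
delta([.5130,.160,.192-.019],70)
E
```

```text
tcp [0.5135 0.1606 0.1751] yaw 69.9 t 7.45 units [-0.04 -0.01  0.1 ] turn -0.0002 F [-1.1  0.6  4.4] j [ 0.3   0.33  0.04  1.27 -0.    2.22]
```

>>> carry_out([
  [0,0,-0.6,0,-1],
  [0,0,-0.8,0,-1],
  [0,0,-0.9,0,-1],
  [0,-0.6,0,0,-1],
  [0,-0.8,0,0,-1],
])

```text
t: 7.95
position: [0.4864, 0.1702, 0.22]
eef_rot: [0.82, 0.573, 0.0, -0.0]
contact_force: [-0.4, -0.1, -1.0]
finger_gap: 0.254
finger_force: 34.2
```

>>> carry_out([
  [0,-0.9,0,0,-1],
  [-0.5,0,0,0,-1],
  [-1,0,0,0,-1],
  [-0.8,0,0,0,-1],
  [0,0.8,0,0,-1],
])

```text
t: 8.45
position: [0.4665, 0.1256, 0.2198]
eef_rot: [0.82, 0.573, -0.001, -0.0]
contact_force: [-0.1, 0.7, -1.5]
finger_gap: 0.253
finger_force: 34.2
```

>>> carry_out([
  [0,0.9,0,0,-1],
  [0,0,0,0,-1],
  [0,0,0,0,-1],
])

```text
t: 8.75
position: [0.4854, 0.1207, 0.2194]
eef_rot: [0.82, 0.573, -0.001, -0.0]
contact_force: [-0.6, -0.2, -1.8]
finger_gap: 0.254
finger_force: 34.3
```

```bash
cat >> h.py <<'E'
def pole(names=("scene","side")):
    s=sensors.observe(); M=R.from_quat(s["eef_rot"]).as_matrix(); g=np.array(s["position"])+M@[0,0,manip.grasp_offset]
    for n in names:
        f=grab_frame(n)
        for t in ["pole_grip","pole_collar"]:
            print(n,t,[(round(q["p"],2),w(f,q["centre"]).round(4)) for q in spot_point(f,t)[:2]])
        X=pts(f,(4,150,40),(15,255,255),g[:2],.09,[g[2]-.08,g[2]+.08])
        if len(X)>10:
            V=np.linalg.svd(X-X.mean(0),full_matrices=False)[2][0]; V*=np.sign(V[2])
            print(n,"handle",len(X),X.mean(0).round(4),"axis in tool x,y",(M.T@V).round(3),"lean deg",np.degrees(np.arctan2((M.T@V)[0],-(M.T@V)[2])).round(1))
        save(f,n+"_last")
E
python3 - <<'E'
from h import *
delta([.5130,.160,.192-.019],70);pole()
E
```

```text
tcp [0.4854 0.1207 0.2194] yaw 69.9 t 8.75 units [2.32 0.62 2.32] turn -0.0004 F [-0.6 -0.2 -1.8] j [0.24 0.24 0.03 1.36 0.   2.17]
scene pole_grip [(0.58, array([0.4844, 0.1124, 0.2358]))]
scene pole_collar [(0.96, array([0.4821, 0.1173, 0.1822]))]
scene handle 299 [0.4942 0.1219 0.223 ] axis in tool x,y [ 0.122 -0.102 -0.987] lean deg 7.0
side pole_grip [(0.8, array([0.4874, 0.1211, 0.2371]))]
side pole_collar [(0.97, array([0.4888, 0.1183, 0.1853]))]
side handle 379 [0.4875 0.132  0.2327] axis in tool x,y [ 0.047  0.079 -0.996] lean deg 2.7
```

>>> carry_out([
  [0.5,0,0,0,-1],
  [0.5,0,0,0,-1],
  [0.4,0,0,0,-1],
  [0.4,0,0,0,-1],
  [0.4,0,0,0,-1],
], newtons=25)

```text
t: 9.55
position: [0.5006, 0.1627, 0.2191]
eef_rot: [0.819, 0.573, -0.001, 0.0]
contact_force: [-1.0, -3.4, -2.6]
finger_gap: 0.258
finger_force: 34.1
```

```bash
python3 - <<'E'
from h import *
delta([.5130,.160,.192-.019],70);pole()
E
```

```text
tcp [0.5006 0.1627 0.2191] yaw 69.9 t 9.55 units [0.09 0.63 2.3 ] turn -0.0002 F [-1.  -3.4 -2.6] j [ 0.32  0.29  0.1   1.38 -0.    2.24]
scene pole_grip [(0.97, array([0.5048, 0.1518, 0.2361]))]
scene pole_collar [(0.95, array([0.4947, 0.1491, 0.1816]))]
scene handle 286 [0.5071 0.1535 0.2231] axis in tool x,y [ 0.214 -0.088 -0.973] lean deg 12.4
side pole_grip []
side pole_collar [(0.97, array([0.4991, 0.1471, 0.1844]))]
side handle 344 [0.5005 0.1672 0.2303] axis in tool x,y [ 0.213  0.101 -0.972] lean deg 12.4
```

>>> carry_out([
  [0.5,0,0,0,-1],
  [0.5,0,0,0,-1],
  [0.5,0,0,0,-1],
  [0.5,0,0,0,-1],
  [0.4,0,0,0,-1],
])

```text
t: 10.35
position: [0.5178, 0.2088, 0.2198]
eef_rot: [0.819, 0.573, -0.0, 0.0]
contact_force: [-1.9, -4.6, -0.8]
finger_gap: 0.255
finger_force: 34.2
```

>>> carry_out([
  [0,0,0,0,-1],
  [-0.5,0,0,0,-1],
], newtons=80)

```text
t: 10.55
position: [0.515, 0.2005, 0.2203]
eef_rot: [0.819, 0.574, 0.002, -0.001]
contact_force: [-0.5, 0.0, -1.0]
finger_gap: 0.25
finger_force: 80.0
```

```bash
python3 - <<'E'
from h import *
delta([.5130,.160,.192-.019],70);pole()
E
```

```text
tcp [0.515  0.2005 0.2203] yaw 70.1 t 10.55 units [-1.95  0.6   2.36] turn 0.0002 F [-0.5  0.  -1. ] j [0.37 0.34 0.17 1.4  0.   2.29]
scene pole_grip [(0.6, array([0.5108, 0.1804, 0.244 ]))]
scene pole_collar [(0.9, array([0.4989, 0.1619, 0.1967])), (0.16, array([0.3351, 0.2983, 0.0025]))]
scene handle 291 [0.5172 0.1749 0.2304] axis in tool x,y [ 0.464 -0.015 -0.886] lean deg 27.6
side pole_grip [(0.85, array([0.5134, 0.1823, 0.2434])), (0.61, array([0.514 , 0.1576, 0.1384]))]
side pole_collar [(0.85, array([0.5046, 0.1587, 0.195 ]))]
side handle 211 [0.5062 0.1883 0.2276] axis in tool x,y [ 0.6    0.118 -0.792] lean deg 37.1
```

```bash
python3 - <<'E'
from h import *
a=cv2.imread("pics/scene_last.png")[190:310,300:420];b=cv2.imread("pics/side_last.png")[200:340,250:410]
a=cv2.resize(a,None,fx=3.3,fy=3.3,interpolation=cv2.INTER_CUBIC);b=cv2.resize(b,(396*160//140,396),interpolation=cv2.INTER_CUBIC)[:,:400]
cv2.imwrite("pics/crop2.png",np.hstack([a[:396],b]))
E
```

```text
(no output)
```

View pics/crop2.png

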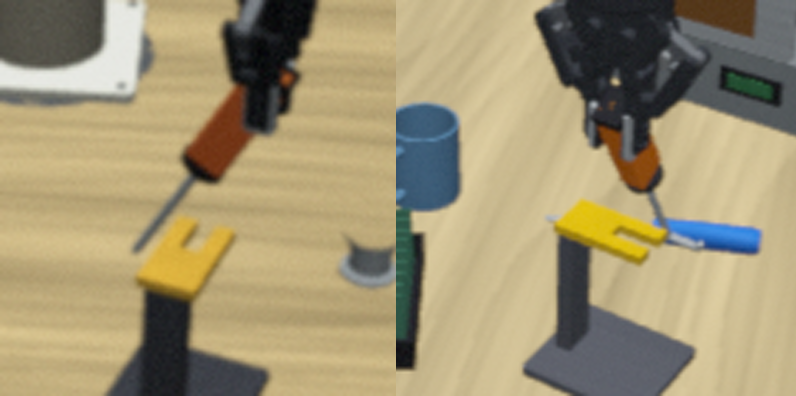

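```bash
cat >> h.py <<'E'
def planehit(f,u,v):
    "ray of pixel hit with vertical plane through grasp point along tool x; returns lateral(tool x), z, rel. to grasp"
    s=sensors.observe(); M=R.from_quat(s["eef_rot"]).as_matrix(); g=np.array(s["position"])+M@[0,0,manip.grasp_offset]
    o=np.array(f["position"]); d=px(f,u,v,1.0)-o; n=M[:,1]
    P=o+d*(n@(g-o))/(n@d); return (M[:,0]@(P-g)).round(4),(P-g)[2].round(4)
E
python3 - <<'E'
from h import *
for n,L in (("scene",[(341.5,265.2),(360.6,244)]),("side",[(345,283.7),(339,266)])):
    f=grab_frame(n)
    a,b=[np.array(planehit(f,*p)) for p in L]; print(n,a,b,np.linalg.norm(a-b),np.degrees(np.arctan2(*(b-a))))
    # undistorted shaft points
    print([ (round(q["p"],2),w(f,q["centre"]).round(4)) for q in find_in(f,"pole")[:1]])
E
```

```text
scene [-0.0827 -0.1275] [-0.0388 -0.0555] 0.08432799060810117 31.371590254826287
[]
side [-0.0786 -0.1233] [-0.0466 -0.0567] 0.0738888354218687 25.663376064071688
[(0.97, array([0.5008, 0.1856, 0.2264]))]
```

The crops show the pole leaning about 30° with the handle still held and the shaft free of the fork. From the pixels, the shaft end is 80 mm toward the oven and 125 mm below the grasp. I raise the pole and go to a point in front of the eye.

>>> carry_out([
  [0,0,-1,0,-1],
  [0,0,-1,0,-1],
  [0,0,-1,0,-1],
  [0,0,-1,-0.0064,-1],
  [-0.2,0.5,-0.9,0,-1],
])

```text
t: 11.55
position: [0.5219, 0.1923, 0.3192]
eef_rot: [0.807, 0.59, 0.0, -0.0]
contact_force: [0.4, 0.2, -1.0]
finger_gap: 0.247
finger_force: 80.0
```

>>> carry_out([
  [-0.8,1,0,0,-1],
  [-0.8,1,0,0,-1],
  [-0.8,1,0,0,-1],
  [-0.8,1,0,0,-1],
  [-0.8,1,0,0,-1],
])

```text
t: 12.05
position: [0.5937, 0.0841, 0.3178]
eef_rot: [0.808, 0.589, 0.0, -0.0]
contact_force: [0.7, 0.6, -2.1]
finger_gap: 0.247
finger_force: 80.1
```

>>> carry_out([
  [-0.8,1,0,0,-1],
  [-0.8,1,0,0,-1],
  [-0.8,1,0,0,-1],
  [-0.8,1,0,0,-1],
  [-0.8,1,0,0,-1],
])

```text
t: 12.55
position: [0.6645, -0.0227, 0.3177]
eef_rot: [0.808, 0.589, 0.0, -0.0]
contact_force: [0.2, 0.3, -1.5]
finger_gap: 0.242
finger_force: 80.0
```

>>> carry_out([
  [-0.8,1,0,0,-1],
  [-0.8,0.5,0,0,-1],
  [-0.5,0.2,0,0,-1],
  [0,0,0,0,-1],
])

```text
t: 12.95
position: [0.6835, -0.0738, 0.3172]
eef_rot: [0.808, 0.589, -0.0, -0.0]
contact_force: [0.2, 0.9, -1.4]
finger_gap: 0.252
finger_force: 80.0
```

```bash
python3 - <<'E'
from h import *
delta([.6465,-.2013,.318],72.3);pole()
a=cv2.imread("pics/scene_last.png")[160:310,100:260];b=cv2.imread("pics/side_last.png")[110:260,260:420]
a,b=[cv2.resize(i,(400,375),interpolation=cv2.INTER_CUBIC) for i in (a,b)]
cv2.imwrite("pics/crop3.png",np.hstack([a,b]))
E
```

```text
tcp [ 0.6835 -0.0738  0.3172] yaw 72.1 t 12.95 units [-6.64  0.2  -0.04] turn -0.0005 F [ 0.2  0.9 -1.4] j [-0.11  0.7   1.    1.88 -0.    1.78]
scene pole_grip [(0.71, array([ 0.6806, -0.092 ,  0.3376])), (0.66, array([ 0.5191, -0.0249,  0.002 ]))]
scene pole_collar [(0.65, array([ 0.6734, -0.1133,  0.2917]))]
scene handle 361 [ 0.6863 -0.0985  0.3241] axis in tool x,y [ 0.426 -0.005 -0.905] lean deg 25.2
side pole_grip [(0.66, array([ 0.6782, -0.0884,  0.3409]))]
side pole_collar [(0.73, array([ 0.6728, -0.1103,  0.2928]))]
side handle 225 [ 0.6772 -0.0815  0.328 ] axis in tool x,y [ 0.508  0.151 -0.848] lean deg 30.9
```

View pics/crop3.png

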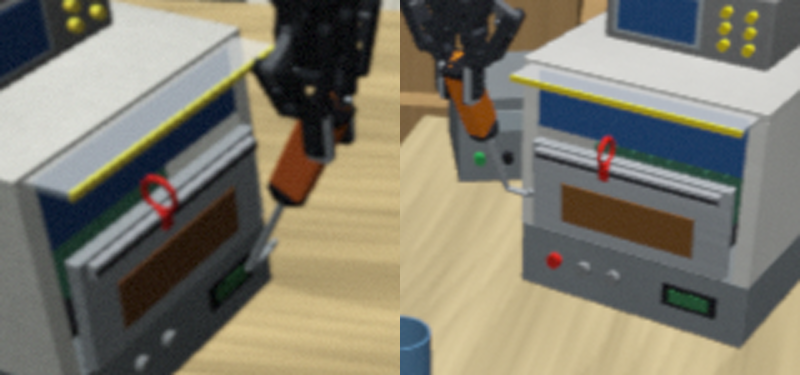

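The leaned pole is right of the eye. Scene crop: hook end at (252,265), ring centre (157,195). Side crop: hook bend at (510,190), ring centre (607,153). I triangulate both points.

```bash
cat >> h.py <<'E'
def tri(fs,ps):
    A=np.zeros((3,3));b=np.zeros(3);L=[]
    for f,p in zip(fs,ps):
        o=np.array(f["position"]);d=px(f,*p,1.0)-o;d/=np.linalg.norm(d);Q=np.eye(3)-np.outer(d,d);A+=Q;b+=Q@o;L.append((Q,o))
    x=np.linalg.solve(A,b); return x.round(4),[np.linalg.norm(Q@(x-o)).round(4) for Q,o in L]
def oven(p):
    d=np.array(p)-[.5395,-.280,0]; return "y_o %.4f out %.4f z %.4f"%(d@[.953,-.304,0],d@[.304,.953,0],d[2])
E
python3 - <<'E'
from h import *
fs=[grab_frame(n) for n in ("scene","side")]
for n,f,p in zip("ab",fs,[(200.8,266),(304,186)]): print(planehit(f,*p))
for ps in ([(200.8,266),(304,186)],[(162.8,238),(342.8,171.2)]):
    x,e=tri(fs,ps);print(x,e,oven(x))
E
```

```text
(np.float64(-0.0865), np.float64(-0.1275))
(np.float64(-0.0912), np.float64(-0.1321))
[ 0.6546 -0.1545  0.2073] [np.float64(0.0004), np.float64(0.0004)] y_o 0.0715 out 0.1546 z 0.2073
[ 0.5704 -0.2619  0.2134] [np.float64(0.0001), np.float64(0.0001)] y_o 0.0239 out 0.0266 z 0.2134
```

>>> carry_out([
  [-1,0.1,-0.15,0,-1],
  [-1,0,0,0,-1],
  [-1,0,0,0,-1],
  [-1,0,0,0,-1],
  [-1,0,0,0,-1],
])

```text
t: 13.85
position: [0.6539, -0.1705, 0.3211]
eef_rot: [0.808, 0.589, -0.0, 0.0]
contact_force: [-0.7, 0.5, -1.5]
finger_gap: 0.244
finger_force: 80.0
```

>>> carry_out([
  [-0.8,0,0,0,-1],
  [-0.4,0,0,0,-1],
  [0,0,0,0,-1],
])

```text
t: 14.15
position: [0.6471, -0.1926, 0.321]
eef_rot: [0.808, 0.589, 0.0, -0.0]
contact_force: [-0.2, -0.8, -1.4]
finger_gap: 0.248
finger_force: 80.0
```

```bash
python3 - <<'E'
from h import *
delta([.6465,-.2013,.318],72.3);pole()
a=cv2.imread("pics/scene_last.png")[195:285,130:226];b=cv2.imread("pics/side_last.png")[130:220,290:386]
a,b=[cv2.resize(i,(400,375),interpolation=cv2.INTER_CUBIC) for i in (a,b)]
cv2.imwrite("pics/crop4.png",np.hstack([a,b]))
E
```

```text
tcp [ 0.6471 -0.1926  0.321 ] yaw 72.1 t 14.15 units [-0.42  0.11  0.15] turn -0.0005 F [-0.2 -0.8 -1.4] j [-0.29  0.66  0.94  1.85  0.    1.59]
scene pole_grip [(0.88, array([ 0.6466, -0.2175,  0.3435])), (0.59, array([ 0.5555, -0.2358,  0.2803]))]
scene pole_collar [(0.75, array([ 0.6305, -0.232 ,  0.2938]))]
scene handle 371 [ 0.6496 -0.2107  0.332 ] axis in tool x,y [ 0.5   -0.08  -0.862] lean deg 30.1
side pole_grip [(0.69, array([ 0.645 , -0.2057,  0.342 ]))]
side pole_collar [(0.94, array([ 0.64  , -0.2311,  0.2947]))]
side handle 184 [ 0.6425 -0.1988  0.3307] axis in tool x,y [ 0.508  0.14  -0.85 ] lean deg 30.8
```

View pics/crop4.png

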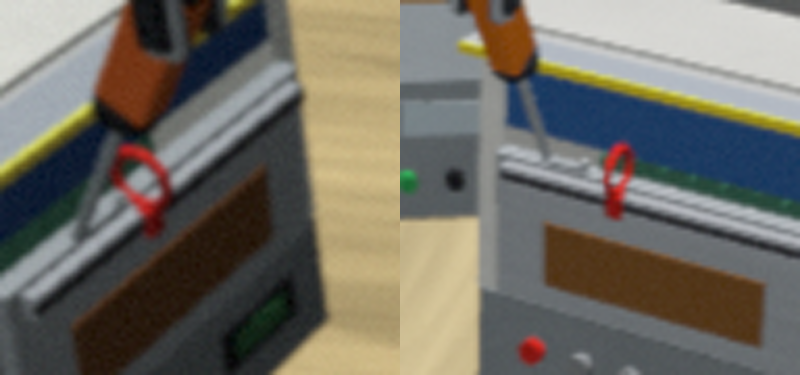

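```bash
python3 - <<'E'
from h import *
fs=[grab_frame(n) for n in ("scene","side")]
for ps in ([(149.2,252.1),(324.8,168.4)],[(163.4,237.6),(342.6,170.4)]):
    x,e=tri(fs,ps);print(x,e,oven(x))
P=cloud(fs[1])
for u in range(322,342,2):
    print(u,[oven(P[v,u]) for v in (167,169,171)])
E
```

```text
[ 0.6238 -0.272   0.2114] [np.float64(0.0004), np.float64(0.0004)] y_o 0.0779 out 0.0333 z 0.2114
[ 0.5711 -0.2603  0.2157] [np.float64(0.0008), np.float64(0.0008)] y_o 0.0241 out 0.0284 z 0.2157
322 ['y_o 0.0973 out 0.0158 z 0.2040', 'y_o 0.0955 out 0.0186 z 0.1992', 'y_o 0.0897 out 0.0284 z 0.1982']
324 ['y_o 0.0804 out 0.0340 z 0.2149', 'y_o 0.0876 out 0.0209 z 0.2021', 'y_o 0.0846 out 0.0260 z 0.1985']
326 ['y_o 0.0720 out 0.0376 z 0.2183', 'y_o 0.0718 out 0.0375 z 0.2122', 'y_o 0.0769 out 0.0280 z 0.2012']
328 ['y_o 0.1298 out -0.0788 z 0.1610', 'y_o 0.0659 out 0.0365 z 0.2133', 'y_o 0.0737 out 0.0219 z 0.1997']
330 ['y_o 0.1289 out -0.0899 z 0.1571', 'y_o 0.0584 out 0.0385 z 0.2160', 'y_o 0.0693 out 0.0181 z 0.1994']
332 ['y_o 0.1301 out -0.1051 z 0.1512', 'y_o 0.0558 out 0.0315 z 0.2140', 'y_o 0.0610 out 0.0215 z 0.2028']
334 ['y_o 0.1305 out -0.1191 z 0.1459', 'y_o 0.0477 out 0.0348 z 0.2173', 'y_o 0.0460 out 0.0375 z 0.2126']
336 ['y_o 0.1300 out -0.1315 z 0.1414', 'y_o 0.1309 out -0.1339 z 0.1334', 'y_o 0.0521 out 0.0140 z 0.2022']
338 ['y_o 0.0861 out -0.0617 z 0.1781', 'y_o 0.0845 out -0.0592 z 0.1729', 'y_o 0.0473 out 0.0109 z 0.2022']
340 ['y_o 0.0270 out 0.0389 z 0.2300', 'y_o 0.0227 out 0.0464 z 0.2278', 'y_o 0.0221 out 0.0469 z 0.2222']
```

The finger lies level with the ring (side crop: bend (545,160), tip (590,162), ring (620,168)) and about 6 mm too far out. I correct and slide it through.

>>> carry_out([
  [-0.3,0,0.03,0,-1],
  [0,-0.3,0,0,-1],
  [0,-0.3,0,0,-1],
  [0,-0.3,0,0,-1],
])

```text
t: 14.95
position: [0.6283, -0.1915, 0.3201]
eef_rot: [0.808, 0.589, -0.0, -0.0]
contact_force: [0.3, -0.4, -2.6]
finger_gap: 0.247
finger_force: 80.0
```

>>> carry_out([
  [0,-0.3,0,0,-1],
  [0,-0.3,0,0,-1],
  [0,-0.2,0,0,-1],
  [0,0,0,0,-1],
])

```text
t: 15.35
position: [0.6129, -0.1863, 0.3208]
eef_rot: [0.808, 0.589, 0.0, 0.0]
contact_force: [0.3, 0.2, -1.3]
finger_gap: 0.249
finger_force: 80.0
```

```bash
python3 - <<'E'
from h import *
delta([.6465,-.2013,.318],72.3)
fs=[grab_frame(n) for n in ("scene","side")]
a=fs[0]["image"][195:285,130:226,::-1];b=fs[1]["image"][130:220,290:386,::-1]
a,b=[cv2.resize(i,(400,375),interpolation=cv2.INTER_CUBIC) for i in (a,b)]
cv2.imwrite("pics/crop5.png",np.hstack([a,b]))
E
```

```text
tcp [ 0.6129 -0.1863  0.3208] yaw 72.2 t 15.35 units [-0.2   1.83  0.14] turn -0.0002 F [ 0.3  0.2 -1.3] j [-0.3   0.55  0.75  1.77 -0.    1.59]
```

View pics/crop5.png

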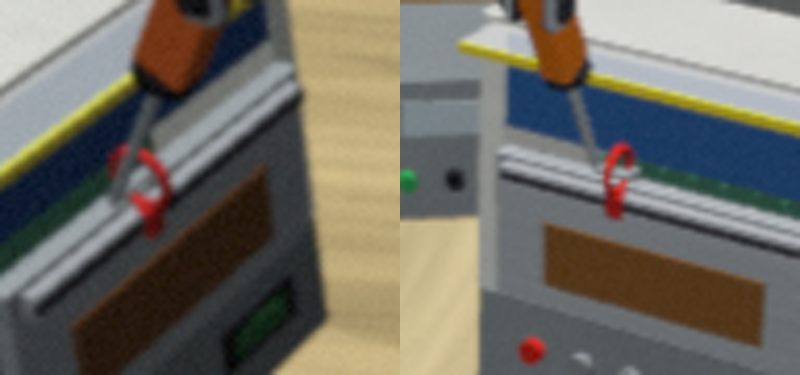

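Scene crop: the shaft end is inside the ring at (125,195). Side crop: the tip shows past the ring at (635,170). The finger is threaded, so I work out the arc.

```bash
cat > arc.py <<'E'
import numpy as np
T=np.array([.07,.1,.15,.2,.25,.3,.35,.4,.45,.5,.55,.6,.65,.7,.75,.8,.85,.9,.95,1.,1.05,1.1,1.15,1.2,1.25,1.3,1.35,1.4,1.45,1.5,1.55])
c,s=np.cos(T),np.sin(T);E=np.c_[20*c+127*s,90+127*c-20*s];t=np.c_[-20*s+127*c,-127*s-20*c];t/=np.linalg.norm(t,axis=1)[:,None]
H=E+9.5*t
H=np.vstack([[26,210.5],H]);D=np.diff(H,axis=0)/20*[1,-1]
for a,h,d in zip(T,H[1:],D): print(a,h.round(1),d.round(2))
E
python3 arc.py
```

```text
0.07 [ 38.1 213.2] [ 0.6  -0.13]
0.1 [ 41.8 212. ] [0.18 0.06]
0.15 [ 47.8 209.7] [0.3  0.11]
0.2 [ 53.7 207.2] [0.3  0.13]
0.25 [ 59.5 204.4] [0.29 0.14]
0.3 [ 65.2 201.2] [0.28 0.16]
0.35 [ 70.6 197.8] [0.27 0.17]
0.4 [ 75.9 194.2] [0.27 0.18]
0.45 [ 81.1 190.2] [0.26 0.2 ]
0.5 [ 86.  186.1] [0.25 0.21]
0.55 [ 90.7 181.7] [0.23 0.22]
0.6 [ 95.1 177. ] [0.22 0.23]
0.65 [ 99.4 172.1] [0.21 0.24]
0.7 [103.3 167.1] [0.2  0.25]
0.75 [107.1 161.8] [0.19 0.26]
0.8 [110.5 156.4] [0.17 0.27]
0.85 [113.7 150.8] [0.16 0.28]
0.9 [116.6 145. ] [0.14 0.29]
0.95 [119.2 139.1] [0.13 0.29]
1.0 [121.5 133.1] [0.12 0.3 ]
1.05 [123.5 127. ] [0.1  0.31]
1.1 [125.2 120.7] [0.08 0.31]
1.15 [126.6 114.5] [0.07 0.31]
1.2 [127.6 108.1] [0.05 0.32]
1.25 [128.4 101.7] [0.04 0.32]
1.3 [128.8  95.3] [0.02 0.32]
1.35 [128.9  88.8] [0.01 0.32]
1.4 [128.7  82.4] [-0.01  0.32]
1.45 [128.1  76. ] [-0.03  0.32]
1.5 [127.3  69.6] [-0.04  0.32]
1.55 [126.1  63.2] [-0.06  0.32]
```

>>> carry_out([
  [0.3,0,-0.06,0,-1],
  [0.3,0,-0.06,0,-1],
  [0.18,0,0.06,0,-1],
  [0.15,0,0.05,0,-1],
  [0.15,0,0.06,0,-1],
], newtons=100)

```text
t: 15.95
position: [0.6202, -0.1657, 0.3194]
eef_rot: [0.808, 0.59, -0.0, 0.0]
contact_force: [-0.6, -0.0, 0.8]
finger_gap: 0.246
finger_force: 98.6
```

>>> carry_out([
  [0.15,0,0.06,0,-1],
  [0.15,0,0.07,0,-1],
  [0.15,0,0.07,0,-1],
  [0.14,0,0.07,0,-1],
  [0.14,0,0.08,0,-1],
])

```text
t: 16.45
position: [0.6245, -0.1516, 0.3122]
eef_rot: [0.808, 0.589, 0.0, 0.0]
contact_force: [-1.0, -1.3, -0.1]
finger_gap: 0.245
finger_force: 98.7
```

```bash
python3 - <<'E'
from h import *
delta([.6465,-.2013,.318],72.3)
for n in ("scene","side"):
    f=grab_frame(n);X=pts(f,(174,150,80),(180,255,255),[.59,-.22],.13,[.12,.26]);Y=pts(f,(0,150,80),(4,255,255),[.59,-.22],.13,[.12,.26]);X=np.vstack([X,Y]);print(len(X),oven(X.mean(0)),X[:,2].max())
    print([(round(q["p"],2),oven(w(f,q["centre"]))) for q in spot_point(f,"flap_edge")[:1]])
E
```

```text
tcp [ 0.6245 -0.1516  0.3122] yaw 72.2 t 16.45 units [-2.03  1.8  -0.29] turn -0.0002 F [-1.  -1.3 -0.1] j [-0.24  0.55  0.73  1.75  0.    1.64]
43 y_o 0.0258 out 0.0538 z 0.2086 0.2260125572272892
[(0.75, 'y_o -0.0033 out 0.0389 z 0.1990')]
43 y_o 0.0236 out 0.0560 z 0.2019 0.22666934849641263
[(0.88, 'y_o 0.0032 out 0.0379 z 0.2015')]
```

The flap follows with about 1–2 N. I continue along the arc.

>>> carry_out([
  [0.14,0,0.08,0,-1],
  [0.14,0,0.09,0,-1],
  [0.14,0,0.09,0,-1],
  [0.13,0,0.09,0,-1],
  [0.13,0,0.1,0,-1],
])

```text
t: 17.15
position: [0.6286, -0.1385, 0.3032]
eef_rot: [0.808, 0.589, 0.0, -0.0]
contact_force: [-0.8, 0.1, 0.5]
finger_gap: 0.246
finger_force: 98.8
```

>>> carry_out([
  [0.13,0,0.1,0,-1],
  [0.12,0,0.1,0,-1],
  [0.12,0,0.11,0,-1],
  [0.12,0,0.11,0,-1],
  [0.11,0,0.11,0,-1],
])

```text
t: 17.65
position: [0.6324, -0.1272, 0.2925]
eef_rot: [0.808, 0.589, 0.0, -0.0]
contact_force: [0.9, -0.9, 0.2]
finger_gap: 0.241
finger_force: 98.8
```

>>> carry_out([
  [0.11,0,0.12,0,-1],
  [0.11,0,0.12,0,-1],
  [0.1,0,0.12,0,-1],
  [0.1,0,0.13,0,-1],
  [0.1,0,0.13,0,-1],
])

```text
t: 18.15
position: [0.6355, -0.1173, 0.2801]
eef_rot: [0.808, 0.589, 0.0, -0.0]
contact_force: [-0.2, 0.1, -0.1]
finger_gap: 0.244
finger_force: 98.8
```

>>> carry_out([
  [0.09,0,0.13,0,-1],
  [0.09,0,0.13,0,-1],
  [0.08,0,0.14,0,-1],
  [0.08,0,0.14,0,-1],
  [0.07,0,0.14,0,-1],
])

```text
t: 18.65
position: [0.6381, -0.1093, 0.2666]
eef_rot: [0.808, 0.589, 0.0, -0.0]
contact_force: [-0.4, 1.3, 1.1]
finger_gap: 0.244
finger_force: 98.8
```

```bash
python3 - <<'E'
from h import *
delta([.6465,-.2013,.318],72.3)
for n in ("scene","side"):
    f=grab_frame(n);X=pts(f,(174,150,80),(180,255,255),[.59,-.18],.13,[.05,.26]);Y=pts(f,(0,150,80),(4,255,255),[.59,-.18],.13,[.05,.26]);X=np.vstack([X,Y]);print(len(X),oven(X.mean(0)),X[:,2].max())
    print([(round(q["p"],2),oven(w(f,q["centre"]))) for q in spot_point(f,"flap_edge")[:1]])
E
```

```text
tcp [ 0.6381 -0.1093  0.2666] yaw 72.2 t 18.65 units [-4.25  1.81 -2.57] turn -0.0002 F [-0.4  1.3  1.1] j [-0.17  0.55  0.61  1.63  0.    1.71]
38 y_o 0.0327 out 0.0991 z 0.1563 0.1863515259406181
[(0.76, 'y_o -0.0015 out 0.0875 z 0.1627')]
25 y_o 0.0361 out 0.0909 z 0.1452 0.18597165015708106
[(0.9, 'y_o 0.0033 out 0.0866 z 0.1683')]
```

>>> carry_out([
  [0.07,0,0.14,0,-1],
  [0.07,0,0.14,0,-1],
  [0.06,0,0.15,0,-1],
  [0.06,0,0.15,0,-1],
  [0.06,0,0.15,0,-1],
])

```text
t: 19.35
position: [0.64, -0.1032, 0.2519]
eef_rot: [0.808, 0.59, 0.0, -0.0]
contact_force: [0.4, 1.7, 0.4]
finger_gap: 0.239
finger_force: 98.8
```

>>> carry_out([
  [0.05,0,0.15,0,-1],
  [0.05,0,0.15,0,-1],
  [0.04,0,0.15,0,-1],
  [0.04,0,0.16,0,-1],
  [0.04,0,0.16,0,-1],
])

```text
t: 19.85
position: [0.6414, -0.0992, 0.2365]
eef_rot: [0.808, 0.589, 0.0, -0.0]
contact_force: [1.2, 1.8, -0.2]
finger_gap: 0.246
finger_force: 98.8
```

>>> carry_out([
  [0.03,0,0.16,0,-1],
  [0.03,0,0.16,0,-1],
  [0.02,0,0.16,0,-1],
  [0.02,0,0.16,0,-1],
  [0.01,0,0.16,0,-1],
])

```text
t: 20.35
position: [0.6422, -0.0966, 0.2205]
eef_rot: [0.808, 0.59, 0.001, -0.0]
contact_force: [0.9, 4.5, -0.9]
finger_gap: 0.247
finger_force: 98.8
```

>>> carry_out([
  [0.01,0,0.16,0,-1],
  [0,0,0.16,0,-1],
  [0,0,0.16,0,-1],
  [0,0,0.16,0,-1],
  [-0.02,0,0.16,0,-1],
])

```text
t: 20.85
position: [0.6424, -0.096, 0.2045]
eef_rot: [0.808, 0.59, 0.001, -0.001]
contact_force: [0.9, 6.1, -0.7]
finger_gap: 0.248
finger_force: 98.8
```

>>> carry_out([
  [-0.02,0,0.16,0,-1],
  [-0.02,0,0.16,0,-1],
  [-0.02,0,0.16,0,-1],
  [-0.02,0,0.16,0,-1],
])

```text
t: 21.25
position: [0.642, -0.0968, 0.1915]
eef_rot: [0.807, 0.59, 0.002, -0.001]
contact_force: [3.5, 8.1, -1.8]
finger_gap: 0.246
finger_force: 98.7
```

```bash
cat >> h.py <<'E'
def flap():
    for n in ("scene","side"):
        f=grab_frame(n);save(f,n+"_last")
        for q in spot_point(f,"flap_edge")[:1]:
            p=w(f,q["centre"]);d=p-np.array([.5395,-.28,.09]);o=d@[.304,.953,0];print(n,round(q["p"],2),oven(p),"theta",(np.pi/2-np.arctan2(d[2],o)-np.arctan2(7,115)).round(3))
E
python3 - <<'E'
from h import *
delta([.6465,-.2013,.318],72.3);flap()
E
```

```text
tcp [ 0.642  -0.0968  0.1915] yaw 72.3 t 21.25 units [-4.88  1.8  -6.35] turn -0.0 F [ 3.5  8.1 -1.8] j [-0.15  0.55  0.43  1.44  0.    1.73]
scene 0.76 y_o -0.0007 out 0.1169 z 0.0959 theta 1.46
side 0.88 y_o 0.0017 out 0.1158 z 0.0995 theta 1.429
```

>>> carry_out([
  [0.2,0,0.05,0,-1],
  [0.1,0,0.15,0,-1],
  [0,0,0.15,0,-1],
  [0,0,0.15,0,-1],
])

```text
t: 21.85
position: [0.6427, -0.0942, 0.1814]
eef_rot: [0.808, 0.589, -0.001, 0.0]
contact_force: [1.0, 2.6, 3.8]
finger_gap: 0.247
finger_force: 99.2
```

```bash
python3 - <<'E'
from h import *
delta([.6465,-.2013,.318],72.3);flap()
a=cv2.imread("pics/scene_last.png")[200:340,100:250];b=cv2.imread("pics/side_last.png")[130:270,270:420]
a,b=[cv2.resize(i,(400,373),interpolation=cv2.INTER_CUBIC) for i in (a,b)]
cv2.imwrite("pics/crop6.png",np.hstack([a,b]))
E
```

```text
tcp [ 0.6427 -0.0942  0.1814] yaw 72.2 t 21.85 units [-5.05  1.81 -6.82] turn -0.0003 F [1.  2.6 3.8] j [-0.14  0.56  0.41  1.42 -0.    1.74]
scene 0.66 y_o -0.0010 out 0.1178 z 0.0876 theta 1.53
side 0.65 y_o 0.0013 out 0.1176 z 0.0907 theta 1.504
```

View pics/crop6.png

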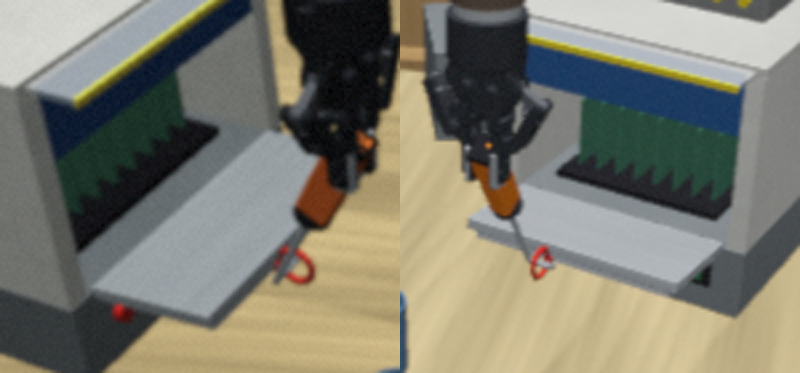

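The flap is level with the hook in the ring (scene crop (295,262)). I press slightly to confirm the stop.

>>> carry_out([
  [0.02,0,0.1,0,-1],
  [0,0,0.1,0,-1],
  [0,0,0.1,0,-1],
  [0,0,0,0,-1],
])

```text
t: 22.45
position: [0.6439, -0.0929, 0.1793]
eef_rot: [0.808, 0.589, 0.001, 0.002]
contact_force: [-0.9, 4.2, 11.2]
finger_gap: 0.247
finger_force: 100.3
```

```bash
python3 - <<'E'
from h import *
delta([.6465,-.2013,.318],72.3);flap()
E
```

```text
tcp [ 0.6439 -0.0929  0.1793] yaw 72.2 t 22.45 units [-5.12  1.81 -6.93] turn -0.0002 F [-0.9  4.2 11.2] j [-0.14  0.56  0.4   1.41 -0.    1.74]
side 0.65 y_o 0.0033 out 0.1197 z 0.0922 theta 1.491
```

>>> carry_out([
  [0.1,0,-0.25,0,-1],
  [0,0,-0.22,0,-1],
  [0,0,0,0,-1],
])

```text
t: 22.95
position: [0.6441, -0.0913, 0.1856]
eef_rot: [0.808, 0.589, 0.0, 0.0]
contact_force: [-0.6, -0.0, -1.5]
finger_gap: 0.245
finger_force: 98.6
```

>>> carry_out([
  [0,0.2,0,0,-1],
  [0,0.3,0,0,-1],
  [0,0.3,0,0,-1],
  [0,0.3,0,0,-1],
  [0,0.3,0,0,-1],
])

```text
t: 23.45
position: [0.6711, -0.0999, 0.1849]
eef_rot: [0.808, 0.589, -0.0, -0.0]
contact_force: [0.3, -0.6, -1.2]
finger_gap: 0.245
finger_force: 98.6
```

```bash
python3 - <<'E'
from h import *
delta([.6465,-.2013,.318],72.3);flap()
E
```

```text
tcp [ 0.6711 -0.0999  0.1849] yaw 72.2 t 23.45 units [-5.2   0.37 -6.65] turn -0.0002 F [ 0.3 -0.6 -1.2] j [-0.15  0.62  0.53  1.47 -0.    1.73]
scene 0.9 y_o -0.0024 out 0.1171 z 0.0878 theta 1.529
side 0.57 y_o 0.0043 out 0.1185 z 0.0893 theta 1.516
```

>>> carry_out([
  [0,0.4,0,0,-1],
  [0,0.4,0,0,-1],
  [0.5,0,0,0,-1],
  [0.5,0,0,0,-1],
  [0.2,0,-0.5,0,-1],
])

```text
t: 24.15
position: [0.6921, -0.0796, 0.1938]
eef_rot: [0.807, 0.59, -0.001, -0.002]
contact_force: [0.1, 0.4, -1.7]
finger_gap: 0.247
finger_force: 98.6
```

>>> carry_out([
  [0,0,-1,0,-1],
  [0,0,-1,0,-1],
  [0,0,-1,0,-1],
  [0,0,-1,0,-1],
  [0.5,-0.5,-1,0,-1],
])

```text
t: 24.65
position: [0.6867, -0.0697, 0.2967]
eef_rot: [0.808, 0.589, 0.0, 0.001]
contact_force: [0.0, 0.1, -2.1]
finger_gap: 0.246
finger_force: 98.6
```

```bash
python3 - <<'E'
from h import *
delta([.5130,.160,.30],70);flap();pole()
E
```

```text
tcp [ 0.6867 -0.0697  0.2967] yaw 72.2 t 24.65 units [  8.27 -11.78  -0.18] turn 0.006 F [ 0.   0.1 -2.1] j [-0.1   0.68  0.92  1.81 -0.    1.78]
scene 0.59 y_o -0.0008 out 0.1170 z 0.0886 theta 1.522
side 0.94 y_o 0.0030 out 0.1186 z 0.0924 theta 1.49
scene pole_grip [(0.97, array([ 0.6856, -0.088 ,  0.32  ])), (0.46, array([0.7099, 0.3148, 0.0026]))]
scene pole_collar [(0.83, array([ 0.672 , -0.1084,  0.27  ])), (0.16, array([ 5.187e-01, -2.330e-02,  1.000e-04]))]
scene handle 386 [ 0.6902 -0.0908  0.3069] axis in tool x,y [ 0.468 -0.044 -0.883] lean deg 27.9
side pole_grip [(0.68, array([ 0.6816, -0.0849,  0.3152]))]
side pole_collar [(0.8, array([ 0.6777, -0.1077,  0.2697]))]
side handle 223 [ 0.68   -0.0791  0.3043] axis in tool x,y [ 0.512  0.119 -0.851] lean deg 31.1
```

The flap stays fully down and the hook is free. I carry the pole to the far (+y) outer side of the fork so that pushing the other way sets it upright.

>>> carry_out([
  [0.5,-0.5,-0.8,0.006,-1],
  [1,-0.9,-0.4,0,-1],
  [1,-0.9,0,0,-1],
  [1,-0.9,0,0,-1],
  [1,-0.9,0,0,-1],
])

```text
t: 25.65
position: [0.6392, 0.0438, 0.3188]
eef_rot: [0.819, 0.574, -0.0, -0.0]
contact_force: [0.7, 0.9, -1.1]
finger_gap: 0.249
finger_force: 98.7
```

>>> carry_out([
  [1,-0.9,0,0,-1],
  [1,-0.9,0,0,-1],
  [1,-0.9,0,0,-1],
  [1,-0.9,0,0,-1],
  [1,-0.9,0,0,-1],
])

```text
t: 26.15
position: [0.5887, 0.1686, 0.3189]
eef_rot: [0.819, 0.574, -0.0, -0.0]
contact_force: [0.0, 0.4, -1.2]
finger_gap: 0.247
finger_force: 98.7
```

>>> carry_out([
  [1,-0.9,0,0,-1],
  [1,-0.9,0,0,-1],
  [1,-0.9,0,0,-1],
  [1,-0.9,0,0,-1],
  [0.1,-0.5,0,0,-1],
])

```text
t: 26.65
position: [0.5392, 0.2752, 0.3183]
eef_rot: [0.818, 0.575, -0.0, -0.0]
contact_force: [0.0, -0.0, -1.0]
finger_gap: 0.249
finger_force: 98.6
```

```bash
python3 - <<'E'
from h import *
delta([.541,.272,.221],70);pole()
E
```

```text
tcp [0.5392 0.2752 0.3183] yaw 70.2 t 26.65 units [-0.12  0.14  4.87] turn 0.0006 F [ 0. -0. -1.] j [0.47 0.46 0.6  1.71 0.   2.39]
scene pole_grip [(0.86, array([0.5346, 0.2544, 0.3373])), (0.23, array([ 0.5188, -0.0255,  0.0017]))]
scene pole_collar [(0.8, array([0.5262, 0.2382, 0.2901]))]
scene handle 353 [0.5412 0.2481 0.3272] axis in tool x,y [ 0.362  0.01  -0.932] lean deg 21.2
side pole_grip [(0.63, array([0.5352, 0.2579, 0.3399]))]
side pole_collar [(0.78, array([0.5294, 0.2326, 0.2929]))]
side handle 308 [0.5316 0.262  0.3287] axis in tool x,y [ 0.568  0.137 -0.812] lean deg 35.0
```

>>> carry_out([
  [0,0,1,0,-1],
  [0,0,1,0,-1],
  [0,0,1,0,-1],
  [0,0,1,0,-1],
  [0,0,0.85,0,-1],
], newtons=30)

```text
t: 27.45
position: [0.5405, 0.2716, 0.2211]
eef_rot: [0.819, 0.573, -0.0, 0.0]
contact_force: [-0.0, -0.5, -0.9]
finger_gap: 0.247
finger_force: 98.8
```

>>> carry_out([
  [-0.5,0,0,0,-1],
  [-0.5,0,0,0,-1],
  [-0.5,0,0,0,-1],
  [-0.5,0,0,0,-1],
  [-0.5,0,0,0,-1],
])

```text
t: 27.95
position: [0.5251, 0.2278, 0.2256]
eef_rot: [0.819, 0.574, 0.005, -0.001]
contact_force: [0.5, 5.9, 1.1]
finger_gap: 0.244
finger_force: 99.1
```

```bash
python3 - <<'E'
from h import *
delta([.5130,.160,.221],70);pole()
E
```

```text
tcp [0.5251 0.2278 0.2256] yaw 70.1 t 27.95 units [-3.39  0.59  0.2 ] turn 0.0002 F [0.5 5.9 1.1] j [0.41 0.37 0.23 1.42 0.   2.33]
scene pole_grip [(0.82, array([0.5233, 0.2128, 0.2432]))]
scene pole_collar [(0.65, array([0.517 , 0.2043, 0.1893]))]
scene handle 278 [0.5296 0.2087 0.2269] axis in tool x,y [ 0.179 -0.    -0.984] lean deg 10.3
side pole_grip [(0.17, array([0.512 , 0.157 , 0.1395]))]
side pole_collar [(0.76, array([0.5217, 0.2039, 0.1927]))]
side handle 303 [0.5215 0.2254 0.2321] axis in tool x,y [ 0.396  0.12  -0.91 ] lean deg 23.5
```

>>> carry_out([
  [-0.4,0,0,0,-1],
  [-0.4,0,0,0,-1],
  [-0.4,0,0,0,-1],
  [-0.3,0,0,0,-1],
  [0,0,0,0,-1],
])

```text
t: 28.75
position: [0.5138, 0.1986, 0.2241]
eef_rot: [0.819, 0.574, 0.002, -0.0]
contact_force: [1.7, 5.2, 2.1]
finger_gap: 0.249
finger_force: 99.0
```

```bash
python3 - <<'E'
from h import *
delta([.5130,.160,.221],70);pole()
E
```

```text
tcp [0.5138 0.1986 0.2241] yaw 70.1 t 28.75 units [-1.83  0.62  0.15] turn 0.0002 F [1.7 5.2 2.1] j [0.37 0.33 0.17 1.4  0.   2.29]
scene pole_grip [(0.7, array([0.5136, 0.1886, 0.2401]))]
scene pole_collar [(0.74, array([0.5112, 0.1917, 0.1871])), (0.56, array([0.3388, 0.2996, 0.0008]))]
scene handle 293 [0.5217 0.1931 0.2246] axis in tool x,y [ 0.167 -0.072 -0.983] lean deg 9.7
side pole_grip [(0.86, array([0.5158, 0.1944, 0.2418]))]
side pole_collar [(0.88, array([0.5152, 0.1894, 0.1866]))]
side handle 384 [0.5142 0.2062 0.2323] axis in tool x,y [ 0.184  0.085 -0.979] lean deg 10.7
```

>>> carry_out([
  [-0.3,0,0,0,-1],
  [-0.3,0,0,0,-1],
  [0,0,0,0,-1],
  [0.4,0,0,0,-1],
  [0.6,0,0,0,-1],
])

```text
t: 29.55
position: [0.5149, 0.2041, 0.2221]
eef_rot: [0.819, 0.574, -0.002, 0.001]
contact_force: [0.0, 0.2, 0.1]
finger_gap: 0.248
finger_force: 98.8
```

```bash
python3 - <<'E'
from h import *
delta([.5130,.160,.221],70);pole()
a=cv2.imread("pics/scene_last.png")[190:310,300:420];b=cv2.imread("pics/side_last.png")[200:320,270:390]
a,b=[cv2.resize(i,(400,400),interpolation=cv2.INTER_CUBIC) for i in (a,b)]
cv2.imwrite("pics/crop7.png",np.hstack([a,b]))
E
```

```text
tcp [0.5149 0.2041 0.2221] yaw 70.0 t 29.55 units [-2.1   0.66  0.06] turn -0.0 F [0.  0.2 0.1] j [ 0.38  0.35  0.18  1.41 -0.    2.3 ]
scene pole_grip [(0.97, array([0.5135, 0.1974, 0.2378])), (0.58, array([0.5122, 0.2019, 0.1846]))]
scene pole_collar [(0.95, array([0.5118, 0.2033, 0.1872]))]
scene handle 284 [0.5243 0.2022 0.2194] axis in tool x,y [ 0.156 -0.074 -0.985] lean deg 9.0
side pole_grip [(0.76, array([0.5166, 0.2061, 0.2367]))]
side pole_collar [(0.62, array([0.5169, 0.2064, 0.1848])), (0.29, array([ 6.352e-01,  4.043e-01, -6.000e-04]))]
side handle 395 [0.5167 0.2157 0.2317] axis in tool x,y [ 0.079  0.097 -0.992] lean deg 4.5
```

View pics/crop7.png

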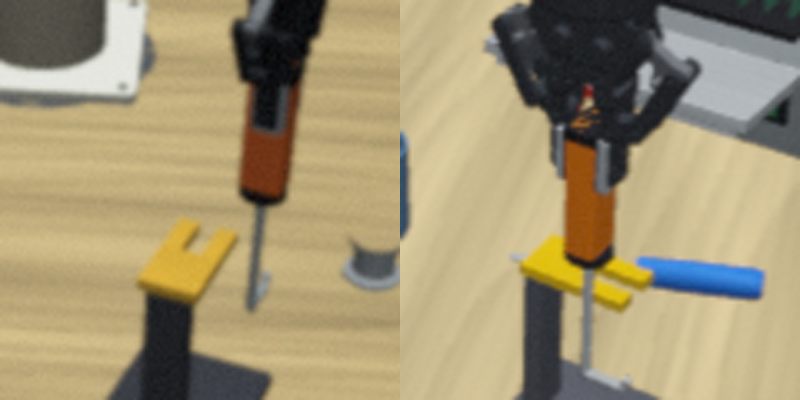

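The pole is upright beside the fork (scene crop: shaft (262,205)–(250,305); side crop: shaft (590,270)–(588,370)). I go out around the tine tips and into the slot.

>>> carry_out([
  [0,-0.8,0,0,-1],
  [0,-0.8,0,0,-1],
  [-0.7,-0.1,0,0,-1],
  [-0.8,0,0,0,-1],
  [-0.65,0,0,0,-1],
])

```text
t: 30.35
position: [0.4684, 0.1751, 0.2223]
eef_rot: [0.819, 0.574, -0.0, 0.0]
contact_force: [0.8, 0.4, -1.2]
finger_gap: 0.243
finger_force: 98.7
```

>>> carry_out([
  [0,0,0,0,-1],
  [0,0,0,0,-1],
])

```text
t: 30.55
position: [0.4693, 0.1759, 0.2226]
eef_rot: [0.819, 0.573, 0.0, -0.0]
contact_force: [1.4, -0.6, -2.2]
finger_gap: 0.247
finger_force: 98.7
```

```bash
python3 - <<'E'
from h import *
delta([.5133,.160,.221],70);pole()
a=cv2.imread("pics/scene_last.png")[210:330,300:420];b=cv2.imread("pics/side_last.png")[220:340,270:390]
a,b=[cv2.resize(i,(400,400),interpolation=cv2.INTER_CUBIC) for i in (a,b)]
cv2.imwrite("pics/crop8.png",np.hstack([a,b]))
E
```

```text
tcp [0.4693 0.1759 0.2226] yaw 70.0 t 30.55 units [0.01 2.34 0.08] turn -0.0001 F [ 1.4 -0.6 -2.2] j [0.36 0.24 0.03 1.37 0.   2.28]
scene pole_grip [(0.91, array([0.4714, 0.1709, 0.2393]))]
scene pole_collar [(0.57, array([0.465 , 0.1747, 0.1837]))]
scene handle 279 [0.4784 0.175  0.2206] axis in tool x,y [ 0.181 -0.086 -0.98 ] lean deg 10.5
side pole_grip [(0.84, array([0.4707, 0.174 , 0.2434]))]
side pole_collar [(0.87, array([0.4745, 0.1733, 0.186 ]))]
side handle 390 [0.4713 0.1873 0.2323] axis in tool x,y [ 0.086  0.066 -0.994] lean deg 4.9
```

View pics/crop8.png

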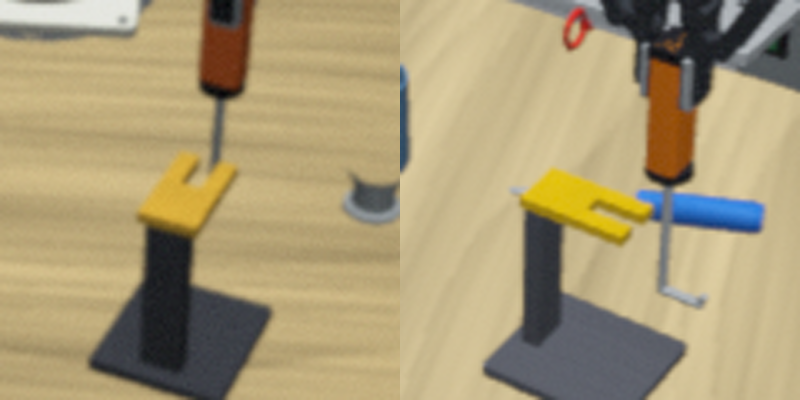

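Scene crop: the shaft at (215,165) is in line with the gap between the tines at (190,160) and (232,168). I insert it and watch the force.

>>> carry_out([
  [0.05,0.4,0,0,-1],
  [0,0.5,0,0,-1],
  [0,0.5,0,0,-1],
  [0,0.5,0,0,-1],
  [0,0.35,0,0,-1],
])

```text
t: 31.35
position: [0.5128, 0.1615, 0.2221]
eef_rot: [0.819, 0.574, -0.0, 0.0]
contact_force: [-0.4, 0.3, -1.8]
finger_gap: 0.246
finger_force: 98.8
```

>>> carry_out([
  [0,0,0.4,0,-1],
  [0,0,0.5,0,-1],
  [0,0,0.5,0,-1],
  [0,0,0.4,0,-1],
  [0,0,0,0,-1],
])

```text
t: 31.85
position: [0.5101, 0.1618, 0.1844]
eef_rot: [0.819, 0.574, -0.002, -0.001]
contact_force: [-0.0, -0.1, -2.3]
finger_gap: 0.246
finger_force: 98.8
```

```bash
python3 - <<'E'
from h import *
delta([.5133,.160,.175],70);pole()
E
```

```text
tcp [0.5101 0.1618 0.1844] yaw 70.1 t 31.85 units [-0.03  0.18  0.47] turn 0.0003 F [-0.  -0.1 -2.3] j [0.31 0.33 0.05 1.3  0.   2.23]
scene pole_grip [(0.9, array([0.5119, 0.1544, 0.2007]))]
scene pole_collar []
scene handle 280 [0.5191 0.1608 0.1819] axis in tool x,y [ 0.174 -0.085 -0.981] lean deg 10.0
side pole_grip [(0.84, array([0.5139, 0.1597, 0.2033]))]
side pole_collar [(0.66, array([0.512, 0.158, 0.149]))]
side handle 370 [0.5133 0.1725 0.1989] axis in tool x,y [ 0.055  0.081 -0.995] lean deg 3.2
```

>>> carry_out([
  [0,0.1,0.2,0,-1],
  [0,0,0.15,0,-1],
  [0,0,0.1,0,-1],
  [0,0,0,0,-1],
])

```text
t: 32.55
position: [0.5131, 0.1612, 0.1767]
eef_rot: [0.819, 0.574, -0.001, -0.0]
contact_force: [0.4, -0.1, -1.4]
finger_gap: 0.25
finger_force: 98.8
```

```bash
python3 - <<'E'
from h import *
delta([.5133,.160,.175],70);pole()
E
```

```text
tcp [0.5131 0.1612 0.1767] yaw 70.1 t 32.55 units [-0.05  0.03  0.09] turn 0.0002 F [ 0.4 -0.1 -1.4] j [0.3  0.33 0.04 1.28 0.   2.22]
scene pole_grip [(0.61, array([0.5172, 0.1553, 0.1951]))]
scene pole_collar [(0.87, array([0.5088, 0.1604, 0.1385])), (0.5, array([ 0.5742, -0.1638,  0.0872]))]
scene handle 279 [0.5223 0.1606 0.1761] axis in tool x,y [ 0.166 -0.095 -0.982] lean deg 9.6
side pole_grip [(0.58, array([0.5137, 0.1606, 0.1942]))]
side pole_collar [(0.72, array([0.5183, 0.1592, 0.1397]))]
side handle 362 [0.5151 0.1713 0.1889] axis in tool x,y [ 0.046  0.094 -0.994] lean deg 2.7
```

No contact yet; lower slightly until the collar bears on the fork.

>>> carry_out([
  [0,0,0.1,0,-1],
  [0,0,0.1,0,-1],
  [0,0,0,0,-1],
])

```text
t: 33.15
position: [0.5139, 0.1615, 0.1758]
eef_rot: [0.819, 0.574, 0.001, 0.0]
contact_force: [-3.6, -1.0, 10.2]
finger_gap: 0.245
finger_force: 100.4
```

```bash
python3 - <<'E'
from h import *
delta([.5133,.160,.175],70)
E
```

```text
tcp [0.5139 0.1615 0.1758] yaw 70.1 t 33.15 units [-0.08 -0.    0.04] turn 0.0002 F [-3.6 -1.  10.2] j [0.3  0.33 0.04 1.28 0.   2.22]
```

>>> carry_out([
  [0,0,-0.08,0,-1],
  [0,0,0,0,-0.45],
  [0,0,0,0,-0.4],
  [0,0,0,0,-0.3],
  [0,0,0,0,0],
])

```text
t: 33.65
position: [0.5134, 0.1614, 0.1746]
eef_rot: [0.819, 0.574, -0.0, -0.0]
contact_force: [0.2, 0.3, -0.2]
finger_gap: 0.489
finger_force: 0.0
```

>>> carry_out([
  [0,0,0,0,0.5],
  [0,0,0,0,1],
  [0,0,0,0,1],
  [0,0,0,0,1],
])

```text
t: 34.05
position: [0.5135, 0.1614, 0.1749]
eef_rot: [0.819, 0.574, 0.0, -0.0]
contact_force: [0.9, 0.6, 0.2]
finger_gap: 1.003
finger_force: 0.0
```

```bash
python3 - <<'E'
from h import *
delta([.5133,.160,.175],70);pole()
E
```

```text
tcp [0.5135 0.1614 0.1749] yaw 70.1 t 34.05 units [-0.07  0.02 -0.  ] turn 0.0002 F [0.9 0.6 0.2] j [0.3  0.33 0.04 1.28 0.   2.22]
scene pole_grip [(0.72, array([0.5144, 0.1531, 0.1899]))]
scene pole_collar [(0.56, array([0.5127, 0.1567, 0.1399]))]
scene handle 347 [0.523  0.1623 0.186 ] axis in tool x,y [ 0.102 -0.053 -0.993] lean deg 5.8
side pole_grip [(0.89, array([0.5137, 0.1585, 0.1938])), (0.62, array([0.5119, 0.1619, 0.143 ]))]
side pole_collar [(0.69, array([0.5171, 0.1599, 0.14  ]))]
side handle 449 [0.5128 0.1698 0.1926] axis in tool x,y [-0.022  0.018 -1.   ] lean deg -1.2
```

The pole hangs upright on its own. I retreat straight up and take a last look.

>>> carry_out([
  [0,0,-0.3,0,1],
  [0,0,-0.6,0,1],
  [0,0,-1,0,1],
  [0,0,-1,0,1],
  [0,0,-1,0,1],
])

```text
t: 34.85
position: [0.5136, 0.1615, 0.2549]
eef_rot: [0.819, 0.574, 0.001, 0.0]
contact_force: [0.3, 0.2, 0.6]
finger_gap: 1.0
finger_force: 0.0
```

>>> carry_out([
  [0,0,-1,0,1],
  [0,0,-1,0,1],
  [0,0,-1,0,1],
  [0,0,0,0,1],
  [0,0,0,0,1],
])

```text
t: 35.35
position: [0.5137, 0.1615, 0.3134]
eef_rot: [0.819, 0.574, 0.001, 0.0]
contact_force: [-0.0, -0.8, -0.8]
finger_gap: 1.001
finger_force: 0.0
```

```bash
python3 - <<'E'
from h import *
delta([.5133,.160,.175],70);pole();flap()
E
```

```text
tcp [0.5137 0.1615 0.3134] yaw 70.1 t 35.35 units [-0.08 -0.    6.92] turn 0.0002 F [-0.  -0.8 -0.8] j [0.3  0.3  0.36 1.62 0.   2.22]
scene pole_grip [(0.8, array([0.5139, 0.152 , 0.1907])), (0.66, array([ 0.6348,  0.3989, -0.0046]))]
scene pole_collar [(0.58, array([0.5145, 0.1607, 0.138 ]))]
side pole_grip [(0.83, array([0.514 , 0.1578, 0.1962]))]
side pole_collar []
scene 0.77 y_o -0.0023 out 0.1175 z 0.0877 theta 1.529
side 0.75 y_o 0.0055 out 0.1182 z 0.0906 theta 1.505
```

View pics/side_last.png

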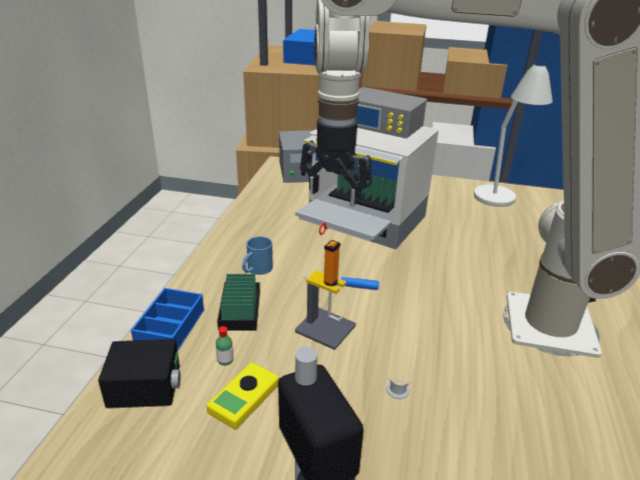

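The pole hangs upright in the fork at (332,265), the flap is level at (345,218), and the bystanders are where they were. I hand in.

```bash
python3 -c "
from cell import workorder
print(workorder.job_done())"
```

```text
the job is handed in; nothing more can be done
None
```

The flap is fully down, pulled only with the pole; the pole hangs upright in its hanger, nothing else on the bench moved, and the job was handed in at about 35 s (I pressed the flap against its stop with about 11 N to confirm it).

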